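Clear the decorating stand and nest the planters

TASK

Nest the three terracotta planters into one upright stack, fully home, on the one that stands on the ware board, and leave that one where it stands: add the pot standing on the table and the one leaning in the chuck of the tilting stand. Leave the stand's lever alone until its chuck is empty; then set the lever to 10 degrees, the first mark forward of upright, for the next piece. The pots are brittle, so set them down gently, and leave everything else where it is.

Things in the scene. Friction and masses are not known exactly. Their poses are not given: they have to be found in the camera images.
- pot_base: Plain terracotta planter upright on the ware board: bottom of the stack. 78 mm high, foot 34 mm across, body widening to 56 mm at 50 mm height, above it a collar 28 mm tall, 67 (ledge) to 69 mm (rim) across. Mouth 61 mm; collar wall 4 mm thick at the rim, 9 at the ledge. 110 to 210 g. Origin: centre of the underside; z: to the mouth.
- pot_table: Terracotta planter like pot_base in every size, same origin and axes, upright on the bare table. Nested, a pot's body goes down into the pot below with 2.7 mm play all round until the flat ledge under its collar rests on that pot's rim: it then stands 28 mm higher than that pot.
- pot_chuck: Terracotta planter like pot_base in every size, same origin and axes; stands foot-down in the stand's chuck, leaning 30 degrees to the stand's front (roughly the robot's left). Its lowest 28 mm are inside the chuck with 1 mm play, the rest is free; it comes out along its own axis.
- ware_board: Plywood board 240 x 150 x 18 mm lying fixed on the table, left or right of the stand; origin: centre of its underside, x axis along its length. Two flat clay tags dry on its end nearest the robot.
- stand: Tilting stand, fixed: grey base 124 x 190 mm, fork of two cheeks 148 mm over their outsides, 96 mm high; between them a wooden cup chuck, 74 mm across, tilts about a horizontal axis 75 mm up. Origin: on the table under the axis' middle; y: along the axis; front: -x. Quadrant outside the cheek at -y (towards the robot): black marks at 0 (long, upright), 10, 20, 30, 40 degrees.
- tilt_lever (a joint): Tilt of the chuck and of its lever, rad: 0 = upright (a stop), growing as they lean to the stand's front; 0.524 (30 degrees) at the start, 0.8 at the other stop. Chuck and lever are one rigid piece and lean alike. Stiff, it stays where it is left; about 3.5 N at the knob move it.
- lever_knob (a point): Centre of the black ball knob, 24 mm across, at the lever's end: 88 mm from the tilt axis, on a steel rod 8 mm thick, 95 mm to the stand's -y side. Its z axis points along the lever, outward; its y axis is the tilt axis.
- chuck_seat (a point): Centre of the chuck's floor, on which the pot's foot rests, 6 mm under the tilt axis along the chuck's own axis; z axis: out of the chuck's mouth, which lies 28 mm above it.
- clay_tag2: Flat clay tag, 40 x 62 x 5 mm, drying on the ware board. Bystander. Origin: centre of its underside.
- clay_tag5: Flat clay tag, 40 x 62 x 5 mm, drying on the ware board. Bystander. Origin: centre of its underside.
- stamp: White plaster stamp, 31 mm across, 53 mm high, close behind the pot on the table. Bystander. Origin: centre of its underside.
- glaze_jar_b: Screw-lid glaze jar, 56 mm across, 70 mm high, in front of the pot on the table. Bystander. Origin: centre of its underside.
Things that resemble listed ones, but are neither listed nor needed, are in the scene too. What is shaped like the pot_table but green or turquoise is not meant. What is shaped like the pot_base but green is not meant.

How it is judged:
At the end, for the whole second after the job is handed in: Both pots nested on the pot on the board, in either order, 28 and 56 mm above it (within 3 mm), axes within 7 mm of its axis, all within 4 degrees of upright and at rest; bottom pot within 30 mm of its start; lever at 10 degrees, within 4 (((z of pot_table in the frame of pot_base between 0.025 and 0.031 m and z of pot_chuck in the frame of pot_base between 0.053 and 0.059 m) or (z of pot_chuck in the frame of pot_base between 0.025 and 0.031 m and z of pot_table in the frame of pot_base between 0.053 and 0.059 m)) and horizontal distance between each of pot_table, pot_chuck and pot_base below 0.007 m and angle between each of pot_base, pot_table, pot_chuck's own z axis and vertical below 0.07 rad and distance of pot_base from where it was at the start of the episode below 0.03 m and value of joint tilt_lever between 0.1045 and 0.2445 rad and linear speed of each of pot_table, pot_chuck below 0.02 m/s and velocity of joint tilt_lever below 0.05 rad/s); the robot touches nothing.
It fails at once if the lever is moved more than 10 degrees from its place while the pot is still in the chuck (distance between pot_chuck and chuck_seat below 0.02 m and (value of joint tilt_lever below 0.349 rad or value of joint tilt_lever above 0.698 rad)).
It fails at once if a pot is dropped: falls, out of the fingers, faster than after a drop of 8 mm (0.4 m/s) ((linear speed of pot_table above 0.4 m/s and contact force between the fingers and pot_table below 0.2 N) or (linear speed of pot_chuck above 0.4 m/s and contact force between the fingers and pot_chuck below 0.2 N)).
It fails at once if a pot is rammed or pressed hard on another (more than 60 N between two pots) (contact force between any of pot_table, pot_chuck and pot_base above 60 N or contact force between pot_table and pot_chuck above 60 N).
It fails at once if one of the other loose things on the table or on the board is moved more than 30 mm (distance of any of clay_tag2, clay_tag5, stamp, glaze_jar_b from where it was at the start of the episode above 0.03 m).
It also fails if it takes over 72 s, if anything falls off the work surface, if the arm or the gripper's body presses on something with over 40 N, if the wrist force passes 120 N, or if a joint passes its speed limit or range.

ROBOT

A 7-joint arm with a two-finger parallel gripper is mounted at the origin on a cart in front of the work surface, level with it; the furniture and walls round the work are solid. World frame = base frame: x ahead of the robot, y to its left, z up, the work surface at z = 0. Lengths are in m, angles in rad, forces in N, time in s.
With the tool pointing down it reaches from about 0.425 to 0.8 m from the base axis. Payload 8.3 kg.
Tool frame: the origin (TCP) lies on the centre line of the jaws, within the pads' length; the fingertips stand robot.tip_reach ahead of it and the grasp point (between the pads) lies 5 mm behind it (robot.tip_reach is the distance from the TCP to the fingertips, in m); z points along the fingers, y is the line along which they close (so a half turn about z gives the same grasp; the last joint's range is limited). The gripper opens to 85 mm and grips with 20 to 120 N. Pads are 22 mm wide; open, the fingers measure 114 mm over their backs; the gripper's body (76 mm by 85 mm) begins 54 mm behind the grasp point. The pads swing forward as they close: fully open they stand 13 mm farther back than shut.
Start: joints at [1.092, 0.383, 0.016, 1.37, -0.006, 1.388, -0.046], TCP at [0.252, -0.572, 0.245] pointing down, gripper open.
Joint ranges: [-2.95, 2.95], [-0.25, 2.06], [-1.52, 1.56], [0.18, 2.33], [-1.44, 4.58], [0.02, 2.06], [-3.01, 3.01]. Speed limits (rad/s): [2.39, 2.39, 3.01, 3.01, 3.14, 3.14, 3.14].

INTERFACE

Orientations are given as a rotation vector (axis times angle).
In Python, from plant import robot gives the robot as it stands. The module is installed in compiled form; this text tells all that it offers.
- The arm moves only by the tool arm_command, never from a script. Its argument "plan" is a list of rows, each a list of 3 entries, a list of its own where there are three numbers: the finger opening in cm, from 0 to 8.54, then the shift along the world's x, y, z in cm, then the turn, a rotation vector about the world's x, y, z in degrees. In form: [[hand, [tx, ty, tz], [wx, wy, wz]], ...]. A call has 1 to 12 rows; each row shifts and turns the commanded pose from where the row before left it; what a row does not reach is not made up. A row lasts 1/10 s, in which the tool goes at most 50 mm and 8.59 degrees, less where a joint would pass 70% of its speed; a pose out of reach is approached as far as the arm can. A call with a gripper value outside its range is refused whole. The fingers move at their own pace and stop on an object; the grip force is fixed at half the most. Time passes only in rows, so rows that do not move let the fingers close. It gives the time, the measured TCP pose, the force, the opening and the grip force at its end, in the units of the state.
- robot.observe(): the state, without advancing time (a new reading comes with each control period).
- robot.snapshot(name): name is "scene" or "side" or "wrist"; returns the picture (420x560x3 uint8, red, green, blue); there is no depth.
- robot.get_calibration(name): a dict with "camera_matrix" (3x3 intrinsics, pixels), "origin" and "rotation" of the camera in the world; the wrist camera has in their place "tool_from_camera" (4x4, takes a point from camera to tool coordinates, whose origin is the TCP and whose axes are the flange's). Camera axes: x right, y down, z forward; pixel columns grow to the right and rows downward; lengths in m; the calibration is good to about 2 mm. A picture is of the moment at which its call begins: read the wrist's pose just before it. get_calibration takes no time and is no camera call.
- robot.close_job(): hands the job in; it is judged then, once.
Trained networks look in the newest picture that a camera, given by its name, has taken for a name from the list of things; names that differ only in an ending like _2 or _b are one class to them, and where a whole thing is asked for, a point or a joint stands for the part that bears it (a point fixed in the world has none). Each returns a list of dicts, best first, with "confidence" (0 to 1); they miss things now and then, are a little off and sometimes report something else, mostly with a low value. They report only what shows in the picture. A call takes as long as a camera call. They do not tell look-alikes from the thing itself.
- robot.look_for(name, camera): "point" ([row, column] in pixels, amid what is visible of it).
The state is a dict: "time": time; "joint_pos": joint angles; "qvel": joint speeds; "tau": joint torques, N m; "eef_pos": TCP position; "tool_rot": TCP orientation; "contact_force": force on the tool from outside, world axes, zero at the start; "wrist_torque": the same for the moment, N m; "grip_width": finger opening in m; "gripper_force": force on a finger pad.
Only numpy, scipy, OpenCV 4.12 (cv2) and the standard library are available. Lean on these libraries where they do the work, as an engineer would, in place of code of your own. Each camera call takes 0.05 s, during which the arm holds its last target. There are 200 camera calls.

## Working session

There is one attempt and no reset: what is moved stays moved. The work goes in short steps, Python scripts to look and compute and a tool call to move; the robot and the scene stay as the last step left them, time stands still between calls to the robot, and variables do not carry over. Pictures are saved under pics/ and viewed, at most 10 in all, crops included, and the job is handed in when it is done.

Besides the shell and the picture viewer there is one more tool, called after "Call:" as name(argument=value, ...) on one line, values as JSON. arm_command: Moves the arm, as the interface text tells. Its arguments: {"type":"object","properties":{"plan":{"type":"array","items":{"type":"array"}}},"required":["plan"]}

```bash
mkdir -p pics; cat > h.py <<'E'
import numpy as np, cv2, sys
from scipy.spatial.transform import Rotation as R
from plant import robot
def save(n,f):
    im=robot.snapshot(n); cv2.imwrite(f,cv2.cvtColor(im,cv2.COLOR_RGB2BGR)); return im
def cam(n):
    c=robot.get_calibration(n); K=np.array(c["camera_matrix"])
    if "origin" in c: return K,np.array(c["origin"]),np.array(c["rotation"])
    s=robot.observe(); T=np.array(c["tool_from_camera"]); Rt=R.from_rotvec(s["tool_rot"]).as_matrix()
    return K,np.array(s["eef_pos"])+Rt@T[:3,3],Rt@T[:3,:3]
def ray(C,p):
    K,o,r=C; d=r@np.linalg.solve(K,[p[1],p[0],1.]); return o,d/np.linalg.norm(d)
def onz(C,p,z):
    o,d=ray(C,p); return o+d*(z-o[2])/d[2]
def tri(rs):
    A=0;b=0
    for o,d in rs:
        P=np.eye(3)-np.outer(d,d); A=A+P; b=b+P@o
    x=np.linalg.solve(A,b); return x,[np.linalg.norm((np.eye(3)-np.outer(d,d))@(x-o)) for o,d in rs]
def proj(C,X):
    K,o,r=C; c=K@(r.T@(np.asarray(X)-o)); return c[1]/c[2],c[0]/c[2]
E
python3 - <<'E'
from h import *
np.set_printoptions(precision=4,suppress=True)
s=robot.observe(); print({k:np.round(v,3) for k,v in s.items()}, robot.tip_reach)
ims=[save(n,f"pics/{n}0.png") for n in("scene","side")]
for n in("scene","side"):
    C=cam(n); print(n,C[1],C[2][:,2])
    for t in["pot_base","pot_table","ware_board","stand","lever_knob","clay_tag2","stamp","glaze_jar_b"]:
        print(t,[(np.round(d["point"]).tolist(),round(d["confidence"],2)) for d in robot.look_for(t,n)])
print(robot.get_calibration("wrist"))
E
```

```text
{'time': np.float64(0.0), 'joint_pos': array([ 1.092,  0.384,  0.016,  1.371, -0.006,  1.388, -0.047]), 'qvel': array([-0.   ,  0.   ,  0.   ,  0.001,  0.   ,  0.001,  0.001]), 'tau': array([  0.   , -62.759,   0.845, -37.182,   0.017,   0.014,  -0.   ]), 'eef_pos': array([ 0.252, -0.571,  0.244]), 'tool_rot': array([-3.072, -0.648,  0.001]), 'contact_force': array([-0.28 ,  0.336,  0.328]), 'wrist_torque': array([0.008, 0.013, 0.032]), 'gripper_force': np.float64(0.0), 'grip_width': np.float64(0.085)} 0.014Traceback (most recent call last):
  File "<stdin>", line 6, in <module>
IndexError: too many indices for array: array is 1-dimensional, but 2 were indexed
```

View pics/scene0.png

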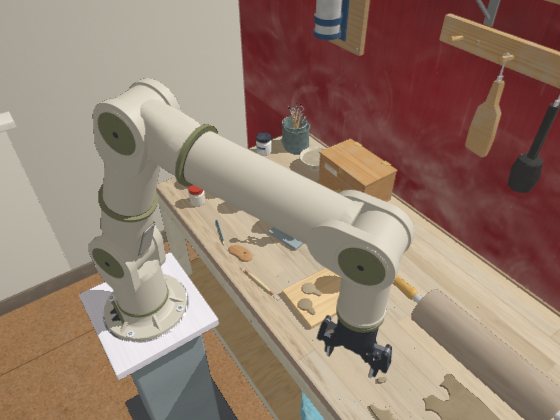

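View pics/side0.png

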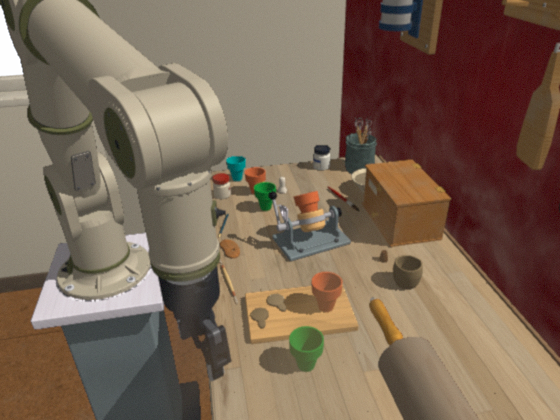

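The side view shows pot_base on the board (row 290, col 325), the stand at (230, 312) with pot_chuck at (203, 306). pot_table is at (180, 256), between turquoise and green decoys, with the red-lid jar at (185, 221) and the stamp at (185, 282). In the scene view the arm hides the work.

```bash
sed -i 's/np.array(c\["rotation"\])/(lambda r: R.from_rotvec(r).as_matrix() if r.size==3 else r)(np.array(c["rotation"]))/' h.py
python3 - <<'E'
from h import *
np.set_printoptions(precision=4,suppress=True)
for n in("scene","side"): print(n,robot.get_calibration(n)["rotation"],cam(n)[1],cam(n)[2][:,2])
C=cam("side")
for t in["pot_base","ware_board","stand","lever_knob","clay_tag2","stamp","glaze_jar_b"]:
    for d in robot.look_for(t,"side"): print(t,np.round(d["point"]),round(d["confidence"],2),onz(C,d["point"],.04))
print(robot.get_calibration("wrist"))
E
```

```text
scene [-2.2127  0.7016 -0.3082] [-0.1366 -0.8873  1.0928] [ 0.426   0.6109 -0.6674]
side [-2.1218  0.2195 -0.0943] [ 0.2888 -1.0595  0.779 ] [ 0.1542  0.8326 -0.5319]
pot_base [286. 324.] 0.6 [ 0.5364 -0.2326  0.04  ]
pot_base [346. 309.] 0.58 [ 0.4563 -0.4065  0.04  ]
pot_base [318. 294.] 0.4 [ 0.4428 -0.3199  0.04  ]
ware_board [316. 295.] 0.98 [ 0.4479 -0.3151  0.04  ]
stand [232. 306.] 0.87 [ 0.5474 -0.0045  0.04  ]
stand [189. 221.] 0.53 [0.3368 0.3033 0.04  ]
lever_knob [219. 309.] 0.95 [0.57   0.0606 0.04  ]
clay_tag2 [314. 258.] 0.77 [ 0.3676 -0.2908  0.04  ]
clay_tag2 [305. 276.] 0.58 [ 0.4134 -0.2734  0.04  ]
stamp [218. 308.] 0.57 [0.571  0.0686 0.04  ]
glaze_jar_b [187. 221.] 0.57 [0.339  0.3139 0.04  ]
{'camera_matrix': array([[295.904 ,   0.    , 284.8335],
       [  0.    , 295.904 , 209.5351],
       [  0.    ,   0.    ,   1.    ]]), 'tool_from_camera': array([[ 0.0009, -0.9456, -0.3253,  0.0844],
       [ 1.    ,  0.001 , -0.    , -0.0018],
       [ 0.0004, -0.3253,  0.9456, -0.128 ],
       [ 0.    ,  0.    ,  0.    ,  1.    ]])}
```

Call:
arm_command(plan=[[8.5,[2.5,3.2,1],[0,0,0]],[8.5,[2.5,3.2,1],[0,0,0]],[8.5,[2.5,3.2,1],[0,0,0]],[8.5,[2.5,3.2,1],[0,0,0]],[8.5,[2.5,3.2,1],[0,0,0]],[8.5,[2.5,3.2,0],[0,0,0]],[8.5,[2.5,3.2,0],[0,0,0]],[8.5,[2.5,3.2,0],[0,0,0]],[8.5,[2.5,3.2,0],[0,0,0]],[8.5,[2.5,3.2,0],[0,0,0]],[8.5,[0,0,0],[0,0,0]],[8.5,[0,0,0],[0,0,0]]])

```text
time: 1.65
eef_pos: [0.503, -0.2507, 0.2952]
tool_rot: [-3.073, -0.653, 0.0]
contact_force: [-0.7, -1.0, 0.7]
grip_width: 0.085
gripper_force: 0.0
```

```bash
python3 - <<'E'
from h import *
np.set_printoptions(precision=4,suppress=True)
s=robot.observe(); print(s["eef_pos"],s["tool_rot"])
for n in("wrist","scene"):
    im=save(n,f"pics/{n}1.png"); C=cam(n)
    for t in["pot_base","ware_board","stand","lever_knob","clay_tag2","stamp","glaze_jar_b"]:
        for d in robot.look_for(t,n): print(n,t,np.round(d["point"]),round(d["confidence"],2),onz(C,d["point"],.05))
a=cv2.imread("pics/wrist1.png");b=cv2.imread("pics/scene1.png"); cv2.imwrite("pics/c1.png",np.hstack([a,b])[:, :1120][:, :])
cv2.imwrite("pics/c1.png",np.vstack([a[:300],b[100:400]]))
E
```

```text
[ 0.503  -0.2507  0.2952] [-3.0729 -0.6527  0.    ]
wrist pot_base [180. 318.] 0.79 [ 0.5151 -0.2915  0.05  ]
wrist pot_base [259. 377.] 0.76 [ 0.4463 -0.4173  0.05  ]
wrist pot_base [54. 84.] 0.35 [0.5389 0.0142 0.05  ]
wrist ware_board [196. 280.] 0.68 [ 0.4755 -0.255   0.05  ]
wrist stand [ 66. 110.] 0.79 [ 0.5387 -0.0149  0.05  ]
wrist lever_knob [51. 86.] 0.72 [0.5432 0.0128 0.05  ]
wrist clay_tag2 [221. 253.] 0.96 [ 0.4291 -0.235   0.05  ]
wrist glaze_jar_b [23. 32.] 0.42 [0.5465 0.0723 0.05  ]
scene pot_base [268. 346.] 0.78 [ 0.5417 -0.2552  0.05  ]
scene pot_base [316. 358.] 0.78 [ 0.4558 -0.4049  0.05  ]
scene ware_board [295. 328.] 0.65 [ 0.4352 -0.3023  0.05  ]
scene stand [222. 298.] 0.88 [ 0.5457 -0.0122  0.05  ]
scene lever_knob [214. 298.] 0.6 [0.5702 0.0228 0.05  ]
scene clay_tag2 [306. 303.] 0.68 [ 0.3537 -0.2921  0.05  ]
scene clay_tag2 [290. 313.] 0.67 [ 0.4101 -0.2639  0.05  ]
scene stamp [215. 296.] 0.48 [0.5622 0.0235 0.05  ]
scene glaze_jar_b [195. 196.] 0.64 [0.3304 0.3135 0.05  ]
scene glaze_jar_b [214. 297.] 0.34 [0.5683 0.026  0.05  ]
```

View pics/c1.png

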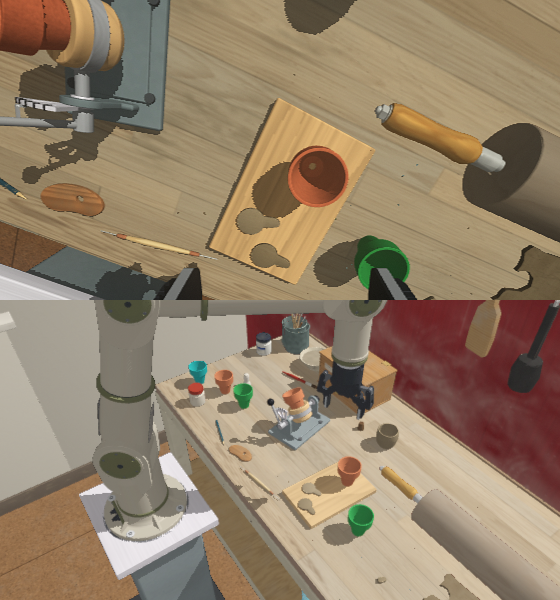

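The wrist view shows pot_base's rim centre at about (177, 318) on the board, the tags at (221, 258) and (257, 268), and the stand top-left. In the scene view pot_table is at (182, 224), turquoise at (172, 198), the jar at (195, 196), green at (196, 243), the stamp at (180, 247) and the knob at (203, 270).

```bash
cat >> h.py <<'E'
from scipy.optimize import minimize
PROF=[(.017,0),(.028,.05),(.0335,.05),(.0345,.078)]
def potpts(x,y,z,axis=(0,0,1)):
    a=np.linspace(0,2*np.pi,48,endpoint=False)
    P=np.vstack([np.c_[r*np.cos(a),r*np.sin(a),0*a+h] for r,h in PROF])
    q=R.align_vectors([axis],[[0,0,1]])[0]
    return q.apply(P)+[x,y,z]
def mask(im):
    h=cv2.cvtColor(im,cv2.COLOR_RGB2HSV); r=im.astype(int)
    return ((h[...,0]<=10)&(h[...,1]>110)&(h[...,2]>50)).astype(np.uint8)
def sil(C,P,shape=(420,560)):
    K,o,r=C; c=(P-o)@r; u=(c@K.T); u=u[:,:2]/u[:,2:]
    m=np.zeros(shape,np.uint8); hull=cv2.convexHull((u*16).astype(np.int32)) 
    # union of hulls of the two frusta
    n=len(P)//4
    for s in(slice(0,2*n),slice(2*n,4*n)):
        cv2.fillConvexPoly(m,cv2.convexHull(np.round(u[s]*16).astype(np.int32)),1,shift=4)
    return m
def comp(m,p):
    n,l,st,c=cv2.connectedComponentsWithStats(m); 
    ys,xs=np.nonzero(l); i=np.argmin((ys-p[0])**2+(xs-p[1])**2); k=l[ys[i],xs[i]]
    return (l==k).astype(np.uint8),st[k]
def fit(views,x0,f,steps=None):
    # views: list of (C,mask,weight)
    def cost(v):
        P=f(v); e=0
        for C,m,w in views:
            s=sil(C,P); e+=w*(1-(s&m).sum()/max(1,(s|m).sum()))
        return e
    x0=np.array(x0,float); S=np.array(steps if steps is not None else [.012]*len(x0))
    best=None
    for sg in(1,-1):
        sx=np.vstack([x0]+[x0+sg*S[i]*np.eye(len(x0))[i] for i in range(len(x0))])
        r=minimize(cost,x0,method="Nelder-Mead",options=dict(initial_simplex=sx,xatol=1e-4,fatol=1e-4,maxiter=400))
        if best is None or r.fun<best.fun: best=r
    return best.x,best.fun
E
python3 - <<'E'
from h import *
np.set_printoptions(precision=4,suppress=True)
rd=lambda f:cv2.cvtColor(cv2.imread(f),cv2.COLOR_BGR2RGB)
W,S,D=cam("wrist"),cam("scene"),cam("side")
w,s,d=rd("pics/wrist1.png"),rd("pics/scene1.png"),rd("pics/side0.png")
V=[]
for C,im,p in((W,w,(177,318)),(S,s,(270,347)),(D,d,(288,325))):
    m,st=comp(mask(im),p); print("base",st); V.append((C,m,1))
up=lambda v:potpts(*v)
for vs in(V,V[:1],V[1:]): print(fit(vs,[.54,-.26,.018],up))
V=[]
for C,im,p in((S,s,(182,224)),(D,d,(180,256))):
    m,st=comp(mask(im),p); print("table",st); V.append((C,m,1))
print(fit(V,[.42,.33,0],up))
two=lambda a,b:tri([ray(S,a),ray(D,b)])
print("knob",two((203,270),(196,272))); print("stamp",two((180,247),(185,282)))
print("jar",two((195,196),(185,221))); print("green",two((195,243),(196,265))); print("turq",two((172,198),(167,236)))
V=[]
for C,im,p in((S,s,(198,295)),(D,d,(203,306))):
    m,st=comp(mask(im),p); print("chuck",st)
E
```

```text
base [ 288  146   60   61 2659]
base [338 257  23  29 476]
base [312 272  30  29 400]
(array([ 0.5253, -0.2794,  0.0167]), np.float64(0.9283606391826673))
(array([ 0.5236, -0.2821,  0.0068]), np.float64(0.08462867012089814))
(array([ 0.5318, -0.2729,  0.0123]), np.float64(0.7847202256267028))
table [215 170  18  24 313]
table [245 167  21  27 309]
(array([0.452 , 0.3185, 0.0061]), np.float64(0.5576843446408664))
knob (array([0.4601, 0.0274, 0.1503]), [np.float64(7.005443650530989e-05), np.float64(7.005443650541953e-05)])
stamp (array([0.5398, 0.3058, 0.028 ]), [np.float64(0.001322515714624732), np.float64(0.001322515714624885)])
jar (array([0.3382, 0.3277, 0.0392]), [np.float64(0.0010593269506193536), np.float64(0.0010593269506194852)])
green (array([0.4698, 0.2198, 0.0443]), [np.float64(0.002848402462245408), np.float64(0.0028484024622454423)])
turq (array([0.4012, 0.4323, 0.0492]), [np.float64(0.0007967506817648932), np.float64(0.0007967506817649151)])
chuck [283 188  21  21 273]
chuck [294 191  25  22 380]
```

Call:
arm_command(plan=[[8.5,[0,1,1],[0,0,-8]],[8.5,[0,1,1],[0,0,-8]],[8.5,[0,1,1],[0,0,-8]],[8.5,[0,1,1],[0,0,-8]],[8.5,[0,1,1],[0,0,-8]],[8.5,[0,1,0],[0,0,-8]],[8.5,[0,1,0],[0,0,-8]],[8.5,[0,1,0],[0,0,-8]],[8.5,[0,1,0],[0,0,0]],[8.5,[0,0,0],[0,0,0]],[8.5,[0,0,0],[0,0,0]]])

```text
time: 3.55
eef_pos: [0.5025, -0.1618, 0.3453]
tool_rot: [2.952, -1.074, 0.0]
contact_force: [-0.3, -0.8, -0.2]
grip_width: 0.085
gripper_force: 0.0
```

```bash
cat >> h.py <<'E'
import pickle
def wshot(n):
    s=robot.observe(); C=cam("wrist"); im=save("wrist",f"pics/w{n}.png"); pickle.dump(C,open(f"pics/w{n}.pkl","wb")); print(np.round(s["time"],2),s["eef_pos"],s["tool_rot"],s["joint_pos"]); return C,im
def wl(n): return pickle.load(open(f"pics/w{n}.pkl","rb")),cv2.cvtColor(cv2.imread(f"pics/w{n}.png"),cv2.COLOR_BGR2RGB)
E
python3 - <<'E'
from h import *
np.set_printoptions(precision=4,suppress=True)
pickle.dump((cam("wrist")),open("pics/tmp.pkl","wb"))
C,im=wshot(2)
for t in["pot_base","lever_knob","stand","clay_tag2"]:
    for d in robot.look_for(t,"wrist"): print(t,np.round(d["point"]),round(d["confidence"],2))
s=robot.snapshot("scene"); cv2.imwrite("pics/scene2.png",s[...,::-1])
d=cv2.cvtColor(cv2.imread("pics/side0.png"),cv2.COLOR_BGR2HSV); print(d[275:310:5,315:340:5].reshape(-1,3)[:,:].tolist())
d=cv2.cvtColor(cv2.imread("pics/side0.png"),cv2.COLOR_BGR2HSV); print("wood",d[300,350],d[330,330],d[200,320],d[270,300])
E
```

```text
3.55 [ 0.5025 -0.1618  0.3453] [ 2.9523 -1.0735  0.0004] [ 0.4063  0.1524 -0.1794  1.4449  0.0273  1.5465 -2.04  ]
pot_base [ 99. 348.] 0.9
pot_base [404. 134.] 0.68
lever_knob [211. 175.] 0.59
stand [200. 184.] 0.84
clay_tag2 [172. 361.] 0.79
clay_tag2 [178. 394.] 0.75
clay_tag2 [243. 146.] 0.39
[[9, 159, 192], [10, 163, 177], [10, 153, 152], [10, 133, 125], [11, 147, 132], [9, 170, 195], [10, 166, 180], [10, 151, 152], [11, 133, 117], [11, 129, 117], [9, 162, 195], [10, 161, 176], [10, 149, 147], [11, 135, 119], [11, 131, 117], [12, 135, 113], [11, 154, 156], [11, 151, 147], [11, 153, 150], [10, 155, 173], [12, 137, 115], [12, 143, 118], [12, 141, 121], [10, 152, 138], [10, 149, 157], [16, 123, 116], [12, 134, 118], [11, 140, 122], [11, 144, 135], [11, 140, 158], [17, 116, 123], [12, 132, 114], [12, 138, 118], [12, 143, 134], [16, 130, 204]]
wood [ 18  81 167] [ 18 121 154] [ 17  80 157] [ 16  79 155]
```

View pics/w2.png

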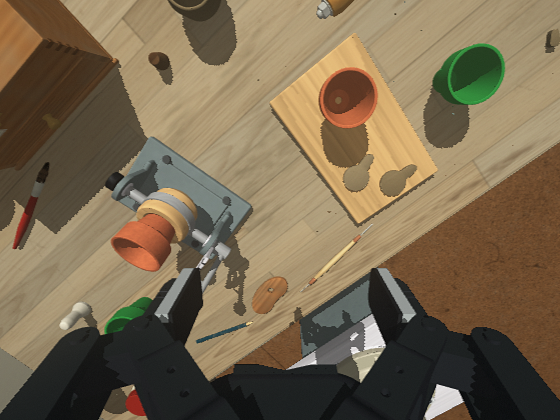

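This wrist view shows pot_base's rim at about (97, 348) on the board and pot_chuck at (245, 143), leaning out of the chuck towards the lower left. The knob is hidden behind the left finger.

```bash
sed -i 's/h\[...,0\]<=10)&(h\[...,1\]>110/h[...,0]<=13)\&(h[...,1]>105/' h.py
cat >> h.py <<'E'
def rd(f): return cv2.cvtColor(cv2.imread(f),cv2.COLOR_BGR2RGB)
up=lambda v:potpts(*v)
def chuck(v):
    global PROF
    P=PROF; PROF=[(.0232,.028)]+P[1:]
    # v: seat x,y,z, lean dir angle about z (from +y), tilt fixed 30
    ax=np.array([-np.sin(v[3])*.5,np.cos(v[3])*.5,.866]); Q=potpts(v[0],v[1],v[2],ax); PROF=P; return Q
E
python3 - <<'E'
from h import *
np.set_printoptions(precision=4,suppress=True)
S,D=cam("scene"),cam("side"); s=rd("pics/scene1.png"); d=rd("pics/side0.png")
W2,w2=wl(2)
import copy
def V(L):
    o=[]
    for C,im,p in L:
        m,st=comp(mask(im),p); print(st,end=" "); o.append((C,m,1))
    print(); return o
b=V([(W2,w2,(97,348)),(S,s,(270,347)),(D,d,(288,325))])
for vs in(b,b[:1],b[1:]): print("base",fit(vs,[.53,-.27,.018],up))
t=V([(S,s,(182,224)),(D,d,(180,256))]); print("table",fit(t,[.45,.32,0],up))
c=V([(W2,w2,(245,143)),(S,s,(198,295)),(D,d,(203,306))])
for vs in(c,c[:1],c[1:]): print("chuck",fit(vs,[.55,-.01,.07,0],chuck,[.012]*3+[.15]))
E
```

```text
[ 319   67   59   62 2774] [338 257  23  29 523] [311 271  32  41 946] 
base (array([ 0.5264, -0.2786,  0.0187]), np.float64(0.2465383237747698))
base (array([ 0.5249, -0.2805,  0.0097]), np.float64(0.022614840989399254))
base (array([ 0.5285, -0.2772,  0.0172]), np.float64(0.17587036529534505))
[214 170  19  24 334] [244 167  22  27 348] 
table (array([0.4537, 0.3299, 0.0004]), np.float64(0.4108618590177242))
[ 111  213   64   59 2544] [282 187  22  22 340] [294 191  26  23 424] 
chuck (array([ 0.5558,  0.0027,  0.0729, -0.0616]), np.float64(0.317935220092863))
chuck (array([ 0.5552,  0.0001,  0.0773, -0.0485]), np.float64(0.08799999999999997))
chuck (array([0.5596, 0.0077, 0.0691, 0.0426]), np.float64(0.1920849930482632))
```

Call:
arm_command(plan=[[8.5,[-0.5,4.5,0],[0,0,2]],[8.5,[-0.5,4.5,0],[0,0,2]],[8.5,[-0.5,4.5,0],[0,0,2]],[8.5,[-0.5,4.5,0],[0,0,2]],[8.5,[-0.5,4.5,0],[0,0,2]],[8.5,[-0.5,4.5,0],[0,0,0]],[8.5,[-0.5,4.5,0],[0,0,0]],[8.5,[-0.5,4.5,0],[0,0,0]],[8.5,[-0.5,4.5,0],[0,0,0]],[8.5,[-0.5,4.5,0],[0,0,0]],[8.5,[0,0,0],[0,0,0]],[8.5,[0,0,0],[0,0,0]]])

```text
time: 5.05
eef_pos: [0.4521, 0.2893, 0.345]
tool_rot: [3.034, -0.813, -0.001]
contact_force: [0.5, -0.6, -1.0]
grip_width: 0.085
gripper_force: 0.0
```

```bash
python3 - <<'E'
from h import *
np.set_printoptions(precision=4,suppress=True)
C,im=wshot(3)
for t in["pot_base","lever_knob","stand","stamp","glaze_jar_b"]:
    for d in robot.look_for(t,"wrist"): print(t,np.round(d["point"]),round(d["confidence"],2),onz(C,d["point"],.05))
print("expect table",proj(C,(.4537,.33,.06)),"chuckpot",proj(C,(.5558,.0027,.0729)))
for n in (1,):
  pass
W2,w2=wl(2); m,_=comp(mask(w2),(97,348))
print("base z fixed",fit([(W2,m,1)],[.526,-.279],lambda v:potpts(v[0],v[1],.018)))
E
```

```text
5.05 [0.4521 0.2893 0.345 ] [ 3.0345 -0.8131 -0.001 ] [-0.1457  0.209  -0.5819  1.4078  0.1138  1.559  -2.8133]
lever_knob [ 41. 508.] 0.93 [ 0.4526 -0.0346  0.05  ]
stand [ 26. 450.] 0.61 [0.5055 0.0232 0.05  ]
stamp [122. 241.] 0.53 [0.5381 0.3106 0.05  ]
glaze_jar_b [241. 300.] 0.72 [0.3408 0.3282 0.05  ]
glaze_jar_b [122. 241.] 0.5 [0.5385 0.31   0.05  ]
expect table (np.float64(182.64853402859194), np.float64(260.6030847221388)) chuckpot (np.float64(-35.27562477742364), np.float64(462.74919006134013))
base z fixed (array([ 0.5255, -0.2786]), np.float64(0.053888130968622105))
```

View pics/w3.png

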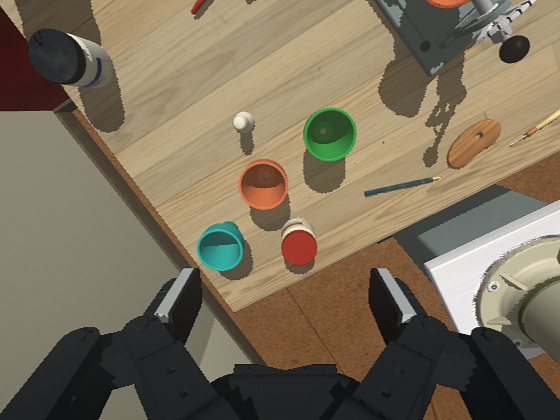

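pot_table is at (184, 263), with the stamp at (122, 243), jar at (243, 300), green at (134, 330) and turquoise at (246, 220). The gaps left and right of the pot along the image row are free for the fingers, and the knob is at (48, 515).

```bash
python3 - <<'E'
from h import *
np.set_printoptions(precision=4,suppress=True)
S,D=cam("scene"),cam("side"); s=rd("pics/scene1.png"); d=rd("pics/side0.png")
W,w=wl(3); m,st=comp(mask(w),(184,263)); print(st)
v=(W,m,1)
print(fit([v],[.454,.33],lambda q:potpts(q[0],q[1],0)),fit([v],[.454,.33,0],up))
o=[v]+[(C,comp(mask(i),p)[0],1) for C,i,p in((S,s,(182,224)),(D,d,(180,256)))]
print(fit(o,[.454,.33,0],up))
print("knob",tri([ray(W,(48,515)),ray(S,(203,270)),ray(D,(196,272))]))
x=robot.observe(); T=R.from_rotvec(x["tool_rot"]).as_matrix(); print(T)
E
```

```text
[ 238  159   50   51 1995]
(array([0.4511, 0.3264]), np.float64(0.04454022988505746)) (array([ 0.4501,  0.3276, -0.0077]), np.float64(0.020699852143913233))
(array([0.4511, 0.3262, 0.0006]), np.float64(0.47002002455554626))
knob (array([0.4602, 0.028 , 0.1499]), [np.float64(8.885510798613779e-05), np.float64(0.00019365159780939), np.float64(0.00012356790651165333)])
[[ 0.8633 -0.5046  0.0005]
 [-0.5046 -0.8633 -0.0003]
 [ 0.0006  0.     -1.    ]]
```

Call:
arm_command(plan=[[8.5,[-0.1,3.7,0],[0,0,0]],[8.5,[0,0,-4],[0,0,0]],[8.5,[0,0,-4],[0,0,0]],[8.5,[0,0,-4],[0,0,0]],[8.5,[0,0,-4],[0,0,0]],[8.5,[0,0,-4],[0,0,0]],[8.5,[0,0,-2],[0,0,0]],[8.5,[0,0,0],[0,0,0]],[8.5,[0,0,0],[0,0,0]]])

```text
time: 6.25
eef_pos: [0.452, 0.3251, 0.1261]
tool_rot: [-3.033, 0.819, -0.001]
contact_force: [-0.3, 0.5, 0.5]
grip_width: 0.0849
gripper_force: 0.0
```

```bash
python3 - <<'E'
from h import *
np.set_printoptions(precision=4,suppress=True)
W,w=wshot(4); m=mask(w); n,l,st,c=cv2.connectedComponentsWithStats(m); i=[k for k in range(1,n) if st[k,4]>400]; print(st[i])
m=(l==max(i,key=lambda k:st[k,4])).astype(np.uint8)
print(fit([(W,m,1)],[.4511,.3264],lambda q:potpts(q[0],q[1],0)),fit([(W,m,1)],[.4511,.3264,0],up))
E
```

```text
6.25 [0.452  0.3251 0.1261] [-3.0327  0.8188 -0.0005] [-0.2308  0.3827 -0.5595  1.7011  0.2221  1.121  -2.9531]
[[ 234  184  105  104 8415]
 [ 315  314   71   65 3276]]
(array([0.4514, 0.3265]), np.float64(0.03685475563694629)) (array([ 0.4505,  0.3269, -0.0031]), np.float64(0.013165628306100907))
```

View pics/w4.png

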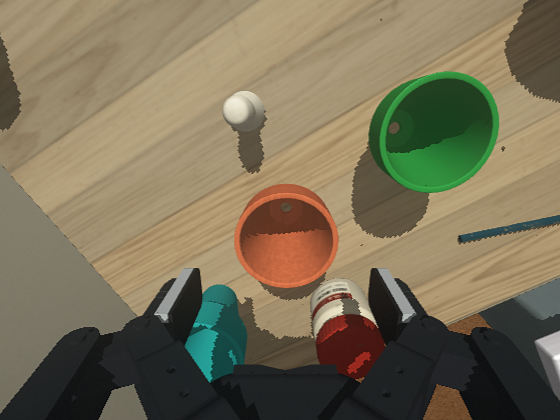

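The pot's rim is centred at about (237, 287), midway between the fingers, and both sides are clear. I'll go down and add a small yaw to keep joint 7 off its limit.

Call:
arm_command(plan=[[8.5,[-0.1,0.1,-2],[0,0,5]],[8.5,[0,0,-2],[0,0,3]],[8.5,[0,0,-1.4],[0,0,0]],[8.5,[0,0,0],[0,0,0]],[6.5,[0,0,0],[0,0,0]],[6.5,[0,0,0],[0,0,0]],[6.5,[0,0,0],[0,0,0]],[6.5,[0,0,0],[0,0,0]],[6.5,[0,0,0],[0,0,0]]])

```text
time: 7.2
eef_pos: [0.4514, 0.3267, 0.0734]
tool_rot: [-3.081, 0.606, -0.004]
contact_force: [-0.9, -2.2, 6.2]
grip_width: 0.0659
gripper_force: 65.4
```

```bash
python3 - <<'E'
from h import *
print(robot.tip_reach, robot.observe()["joint_pos"].round(3))
E
```

```text
0.014 [-0.233  0.448 -0.566  1.751  0.278  1.02  -2.859]
```

Call:
arm_command(plan=[[6.0,[0,0,1],[0,0,0]],[6.0,[0,0,3],[0,0,0]],[6.0,[0,0,4],[0,0,0]],[6.0,[0,0,4],[0,0,0]],[6.0,[0,0,4],[0,0,0]],[6.0,[0,0,4],[0,0,0]],[6.0,[0.4,-2,2.5],[0,0,0]],[6.0,[0.5,-4,0],[0,0,0]],[6.0,[0.5,-4,0],[0,0,0]],[6.0,[0.5,-4,0],[0,0,0]],[6.0,[0.5,-4,0],[0,0,0]],[6.0,[0.5,-4,0],[0,0,0]]])

```text
time: 8.4
eef_pos: [0.4793, 0.1051, 0.2978]
tool_rot: [-3.082, 0.603, -0.003]
contact_force: [1.9, -0.3, -1.4]
grip_width: 0.0661
gripper_force: 67.5
```

Call:
arm_command(plan=[[6.0,[0.5,-4,0],[0,0,0]],[6.0,[0.5,-4,0],[0,0,0]],[6.0,[0.5,-4,0],[0,0,0]],[6.0,[0.5,-4,0],[0,0,0]],[6.0,[0.5,-4,0],[0,0,0]],[6.0,[0.5,-4,0],[0,0,0]],[6.0,[0.5,-4,0],[0,0,0]],[6.0,[0.5,-4,0],[0,0,0]],[6.0,[0.6,-4,0],[0,0,0]],[6.0,[0,-2.5,0],[0,0,0]],[6.0,[0,0,0],[0,0,0]],[6.0,[0,0,0],[0,0,0]]])

```text
time: 9.6
eef_pos: [0.5255, -0.2787, 0.297]
tool_rot: [-3.082, 0.605, -0.001]
contact_force: [-0.2, 1.3, -0.6]
grip_width: 0.0661
gripper_force: 67.4
```

```bash
python3 - <<'E'
from h import *
np.set_printoptions(precision=4,suppress=True)
W,w=wshot(5); m=mask(w); n,l,st,c=cv2.connectedComponentsWithStats(m); i=[k for k in range(1,n) if st[k,4]>400]; print(st[i],c[i])
E
```

```text
9.6 [ 0.5255 -0.2787  0.297 ] [-3.0819  0.6054 -0.0013] [ 0.5619  0.3072 -0.1681  1.3612  0.0499  1.4767 -1.5618]
[[  216   152   140   199 17933]
 [    0   232    70    67  3150]] [[286.1139 262.4889]
 [ 31.8543 263.1057]]
```

View pics/w5.png

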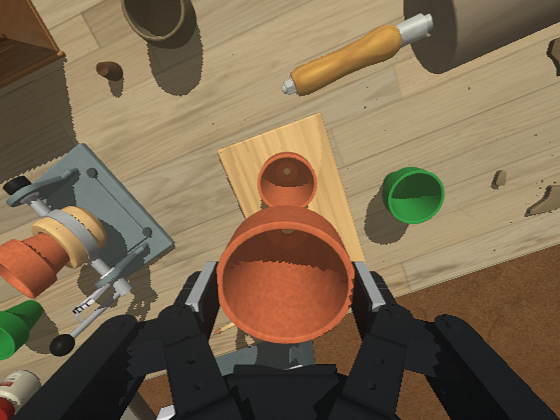

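The held pot fills (205–345, 217–355), centred in the jaws. pot_base's rim at about (180, 287) is partly hidden behind it. I'll fit both together.

```bash
cat > f2.py <<'E'
from h import *
np.set_printoptions(precision=4,suppress=True)
def two(n,x0,zb,zh):
    W,w=wl(n); m=mask(w); m,st=comp(m,(300,286))
    ns=[minimize(lambda v:(lambda s:1-(s&m).sum()/(s|m).sum())(sil(W,potpts(v[0],v[1],zb))|sil(W,potpts(v[2],v[3],zh))),x0,method="Nelder-Mead",
      options=dict(initial_simplex=np.vstack([x0,np.array(x0)+sg*.006*np.eye(4)]),xatol=1e-4,fatol=1e-5)) for sg in(1,-1)]
    r=min(ns,key=lambda r:r.fun); return r.x,r.fun
E
python3 - <<'E'
from f2 import *
x0=[.526,-.2788,.5255,-.2787]
for zh in(.2236,.2256,.2216): print(two(5,x0,.018,zh))
E
```

```text
(array([ 0.5252, -0.2789,  0.5267, -0.2777]), np.float64(0.0439548571737135))
(array([ 0.5252, -0.2787,  0.527 , -0.2781]), np.float64(0.062400929937651894))
(array([ 0.5252, -0.2789,  0.5254, -0.2772]), np.float64(0.029799868044864786))
```

Call:
arm_command(plan=[[6.0,[-0.05,-0.05,-4],[0,0,0]],[6.0,[0,0,-4],[0,0,0]],[6.0,[0,0,-4],[0,0,0]],[6.0,[0,0,-2],[0,0,0]],[6.0,[0,0,-1],[0,0,0]],[6.0,[0,0,-0.5],[0,0,0]],[6.0,[0,0,-0.5],[0,0,0]],[6.0,[0,0,-0.3],[0,0,0]],[6.0,[0,0,-0.3],[0,0,0]],[6.0,[0,0,0],[0,0,0]]])

```text
time: 10.65
eef_pos: [0.5251, -0.2793, 0.1305]
tool_rot: [3.083, -0.604, 0.001]
contact_force: [-0.2, -0.7, -2.6]
grip_width: 0.0662
gripper_force: 67.5
```

Call:
arm_command(plan=[[6.0,[0,0,-0.3],[0,0,0]],[6.0,[0,0,-0.2],[0,0,0]],[6.0,[0,0,-0.2],[0,0,0]],[6.0,[0,0,-0.1],[0,0,0]],[6.0,[0,0,0],[0,0,0]]])

```text
time: 11.15
eef_pos: [0.5249, -0.2792, 0.122]
tool_rot: [-3.083, 0.604, 0.0]
contact_force: [-0.4, 0.6, -1.3]
grip_width: 0.0662
gripper_force: 67.5
```

Call:
arm_command(plan=[[6.0,[0,0,-0.1],[0,0,0]],[6.0,[0,0,-0.1],[0,0,0]],[6.0,[0,0,0],[0,0,0]]])

```text
time: 11.45
eef_pos: [0.5249, -0.2792, 0.1201]
tool_rot: [-3.083, 0.604, 0.0]
contact_force: [0.1, 1.0, -2.2]
grip_width: 0.0657
gripper_force: 67.5
```

Call:
arm_command(plan=[[6.0,[0,0,-0.1],[0,0,0]],[6.0,[0,0,0],[0,0,0]]])

```text
time: 11.65
eef_pos: [0.5255, -0.279, 0.1198]
tool_rot: [-3.083, 0.604, -0.002]
contact_force: [-0.2, 0.4, 2.1]
grip_width: 0.0658
gripper_force: 67.8
```

Call:
arm_command(plan=[[6.0,[0,0,-0.05],[0,0,0]],[6.0,[0,0,0],[0,0,0]]])

```text
time: 11.85
eef_pos: [0.5257, -0.2789, 0.1196]
tool_rot: [-3.083, 0.603, -0.003]
contact_force: [-0.6, 1.9, 5.2]
grip_width: 0.066
gripper_force: 68.1
```

Call:
arm_command(plan=[[7.0,[0,0,0],[0,0,0]],[8.5,[0,0,0],[0,0,0]],[8.5,[0,0,0],[0,0,0]],[8.5,[0,0,1],[0,0,0]],[8.5,[0,0,4],[0,0,0]],[8.5,[0,0,4],[0,0,0]],[8.5,[0,0,4],[0,0,0]],[8.5,[0,0,4],[0,0,0]],[8.5,[0,0,4],[0,0,0]],[8.5,[0,0,0],[0,0,0]],[8.5,[0,0,0],[0,0,0]]])

```text
time: 12.95
eef_pos: [0.5253, -0.2794, 0.3305]
tool_rot: [3.082, -0.604, 0.005]
contact_force: [-0.3, -0.4, -0.1]
grip_width: 0.0852
gripper_force: 0.0
```

```bash
python3 - <<'E'
from h import *
np.set_printoptions(precision=4,suppress=True)
W,w=wshot(6); m=mask(w); n,l,st,c=cv2.connectedComponentsWithStats(m); i=[k for k in range(1,n) if st[k,4]>400]; print(st[i],c[i])
k=min(i,key=lambda k:abs(c[k][1]-200)+abs(c[k][0]-286)); m=(l==k).astype(np.uint8)
stack=lambda v,z:np.vstack([potpts(v[0],v[1],z)])
def cost(v,h): 
    s=sil(W,potpts(v[0],v[1],.018))|sil(W,potpts(v[2],v[3],.018+h)); return 1-(s&m).sum()/(s|m).sum()
for h in(.026,.028,.031,.035,.04):
    x0=[.5255,-.279]*2; r=minimize(cost,x0,args=(h,),method="Nelder-Mead",options=dict(initial_simplex=np.vstack([x0,np.array(x0)+.005*np.eye(4)]))); print(h,r.x,r.fun)
E
```

```text
12.95 [ 0.5253 -0.2794  0.3305] [ 3.0822 -0.6041  0.0046] [ 0.5593  0.3008 -0.1663  1.2965  0.0492  1.5451 -1.5586]
[[ 256  149   59   63 2881]
 [  10  223   76   60 2863]
 [   0  380   24   28  417]] [[284.9393 180.3235]
 [ 49.1093 250.4233]
 [  8.271  391.2374]]
0.026 [ 0.5251 -0.2786  0.5268 -0.2782] 0.01741803278688525
0.028 [ 0.5249 -0.2788  0.5272 -0.2785] 0.024415055951169884
0.031 [ 0.5252 -0.2784  0.5282 -0.2787] 0.03262697611839893
0.035 [ 0.5234 -0.2787  0.5295 -0.2797] 0.04676616915422882
0.04 [ 0.5234 -0.2784  0.5301 -0.2804] 0.06884292178409823
```

View pics/w6.png

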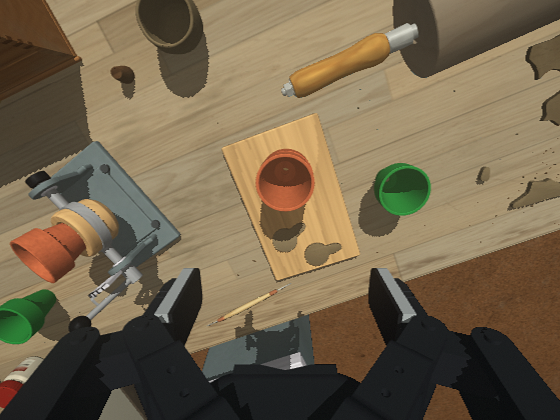

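The second pot sits centred in pot_base at (180, 285) with concentric rims. The stand plate's corners are at (142, 97) and (237, 180), and pot_chuck is at (250, 49). Next, a look from above the chuck.

Call:
arm_command(plan=[[8.5,[0,3.5,0.5],[0,0,3]],[8.5,[0,3.5,0.5],[0,0,3]],[8.5,[0,3.5,0.5],[0,0,3]],[8.5,[0,3.5,0],[0,0,3]],[8.5,[0,3.5,0],[0,0,3]],[8.5,[0,3.5,0],[0,0,3]],[8.5,[0,3.5,0],[0,0,3]],[8.5,[0,3.5,0],[0,0,2]],[8.5,[0,0,0],[0,0,0]],[8.5,[0,0,0],[0,0,0]]])

```text
time: 14.0
eef_pos: [0.5244, 0.0014, 0.3426]
tool_rot: [3.141, 0.025, -0.004]
contact_force: [-0.1, -1.9, -0.5]
grip_width: 0.0849
gripper_force: 0.0
```

```bash
python3 - <<'E'
from h import *
np.set_printoptions(precision=4,suppress=True)
W6,_=wl(6); a,b=onz(W6,(142,97),.01),onz(W6,(237,180),.01); print("edge",a,b,a-b)
W,w=wshot(7); m=mask(w); n,l,st,c=cv2.connectedComponentsWithStats(m); i=[k for k in range(1,n) if st[k,4]>400]; print(st[i],c[i])
print(robot.look_for("lever_knob","wrist"),proj(W,(.4602,.028,.15)))
E
```

```text
edge [ 0.6641 -0.0327  0.01  ] [ 0.4816 -0.0727  0.01  ] [0.1826 0.04   0.    ]
14.0 [0.5244 0.0014 0.3426] [ 3.1414  0.0255 -0.0035] [ 0.2749  0.1613 -0.3917  1.4492  0.0613  1.5454 -1.6685]
[[  73    8   79   33  819]
 [ 224  124   66   63 3174]
 [ 458  150   90   60 4056]
 [  57  266   40   34 1053]] [[113.6129  24.5055]
 [255.8803 153.4657]
 [504.7108 177.6326]
 [ 76.5679 282.4463]]
[{'point': [141.0, 288.6], 'confidence': 0.73}] (np.float64(238.736618557996), np.float64(263.05517669035896))
```

View pics/w7.png

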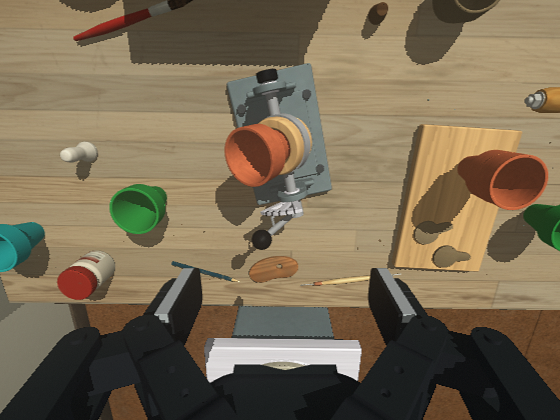

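From above, pot_chuck's rim is at about (155, 253) and the knob at (239, 262), matching my projection. The stand is yawed about 12°. I'll refit with that.

```bash
python3 - <<'E'
from h import *
np.set_printoptions(precision=4,suppress=True)
def model(v):
    psi=v[2]; lean=np.array([-np.sin(psi),np.cos(psi),0]); ax=lean*.5+np.array([0,0,.866])
    s=np.array([v[0],v[1],.075])-.006*ax
    return chuck([*s,psi])
V={}
for n,p in((7,(155,255)),(2,(245,143)),(6,(250,49))):
    W,w=wl(n); V[n]=(W,comp(mask(w),p)[0],1)
x0=[.5624,.0054,.21]
for k in([7],[2],[6],[7,2],[7,2,6]): print(k,fit([V[j] for j in k],x0,model,[.008,.008,.1]))
S,D=cam("scene"),cam("side"); W,_=wl(7)
W3,_=wl(3); print("knob",tri([ray(W,(239,262)),ray(W3,(48,515)),ray(S,(203,270)),ray(D,(196,272))]))
# plate corners in w7 (row,col): edges
for a,b in(((65,311),(187,331)),((82,228),(203,253))): 
    p,q=onz(W,a,.01),onz(W,b,.01); print(p,q,np.degrees(np.arctan2((p-q)[1],(p-q)[0])))
E
```

```text
[7] (array([0.5631, 0.0096, 0.2511]), np.float64(0.03893316983445738))
[2] (array([0.5623, 0.008 , 0.2639]), np.float64(0.03882755995432052))
[6] (array([0.5619, 0.0074, 0.2432]), np.float64(0.03447110510307538))
[7, 2] (array([0.5621, 0.0088, 0.2256]), np.float64(0.09048796832165706))
[7, 2, 6] (array([0.5617, 0.0079, 0.1958]), np.float64(0.13547728287065974))
knob (array([0.4602, 0.0285, 0.1499]), [np.float64(0.0008749683144497177), np.float64(0.00032340113205144797), np.float64(0.0005509209866396826), np.float64(0.00022913975596567236)])
[ 0.6648 -0.0312  0.01  ] [ 0.4883 -0.0714  0.01  ] 12.847185977273208
[0.6407 0.0867 0.01  ] [0.4592 0.0542 0.01  ] 10.155926898616498
```

Call:
arm_command(plan=[[8.5,[0.1,2,0],[0,0,5.5]],[8.5,[0.1,2,0],[0,0,5.5]],[8.5,[0.1,2,0],[-5.86,-1.25,0]],[8.5,[0.1,2,0],[-5.86,-1.25,0]],[8.5,[0.2,2,-1],[-5.86,-1.25,0]],[8.5,[0.2,2,-1],[-5.86,-1.25,0]],[8.5,[0.2,1.6,-1.6],[-5.86,-1.25,0]],[8.5,[0,0,0],[0,0,0]],[8.5,[0,0,0],[0,0,0]]])

```text
time: 15.0
eef_pos: [0.5349, 0.1366, 0.3063]
tool_rot: [2.606, 0.272, 0.071]
contact_force: [0.0, -0.4, -0.6]
grip_width: 0.0851
gripper_force: 0.0
```

```bash
cat > g.py <<'E'
from h import *
np.set_printoptions(precision=4,suppress=True)
psi=.21; a=np.array([-.5*np.sin(psi),.5*np.cos(psi),.866]); seat=np.array([.5622,.007,.075])-.006*a
def rep(goal):
    s=robot.observe(); T=R.from_rotvec(s["tool_rot"]); e=goal-s["eef_pos"]
    x=np.array([np.cos(psi),np.sin(psi),0]); G=R.from_matrix(np.c_[x,np.cross(-a,x),-a])
    print("shift cm",e*100,"turn deg",np.degrees((G*T.inv()).as_rotvec()),"q",s["joint_pos"])
E
python3 - <<'E'
from g import *
W,w=wshot(8); m,st=comp(mask(w),proj(W,seat+.07*a)); print(st)
rep(seat+.0734*a)
def model(v):
    lean=np.array([-np.sin(v[2]),np.cos(v[2]),0]); ax=lean*.5+np.array([0,0,.866]); return chuck([*(np.array([v[0],v[1],.075])-.006*ax),v[2]])
print(fit([(W,m,1)],[.5622,.007,.21],model,[.006,.006,.1]))
E
```

```text
15.0 [0.5349 0.1366 0.3063] [2.6062 0.2717 0.0709] [-0.1957  0.3388 -0.533   1.4396  0.6214  1.6797 -2.1063]
[ 252  153   61   63 2935]
shift cm [  1.9742  -9.5417 -17.4051] turn deg [-0.0525  0.0412  0.2981] q [-0.1939  0.3372 -0.5321  1.4386  0.6214  1.6798 -2.1062]
(array([0.5599, 0.0109, 0.1318]), np.float64(0.04428524910452625))
```

View pics/w8.png

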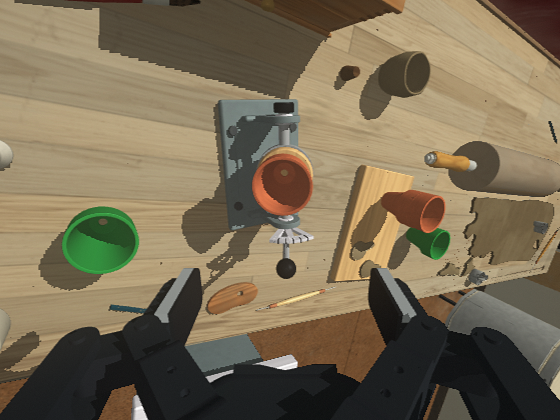

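pot_chuck's rim is seen nearly face-on at (184, 284), in line with the knob at (268, 286) and midway between the fingers. I'll close in and refine.

Call:
arm_command(plan=[[8.5,[0.3,-1.6,-3],[0,0,0]],[8.5,[0.3,-1.6,-3],[0,0,0]],[8.5,[0.4,-1.9,-3.5],[0,0,0.3]],[8.5,[0,0,0],[0,0,0]],[8.5,[0,0,0],[0,0,0]]])

```text
time: 15.55
eef_pos: [0.5454, 0.0836, 0.2138]
tool_rot: [2.607, 0.271, 0.076]
contact_force: [0.6, 1.1, 1.0]
grip_width: 0.0849
gripper_force: 0.0
```

```bash
python3 - <<'E'
from g import *
W,w=wshot(9); m,st=comp(mask(w),proj(W,seat+.07*a)); print(st)
rep(seat+.0734*a)
def model(v):
    lean=np.array([-np.sin(v[2]),np.cos(v[2]),0]); ax=lean*.5+np.array([0,0,.866]); return chuck([*(np.array([v[0],v[1],.075])-.006*ax),v[2]])
for f,x in((model,[.5622,.007,.21]),(lambda v:model([*v,.21]),[.5622,.007])):
    print(fit([(W,m,1)],x,f,[.006,.006,.1][:len(x)]))
s=sil(W,model([.5622,.007,.21])); 
for q in(m,s): ys,xs=np.nonzero(q); print(ys.min(),ys.max(),xs.min(),xs.max(),q.sum())
E
```

```text
15.55 [0.5454 0.0836 0.2138] [2.6065 0.2706 0.076 ] [-0.1154  0.3559 -0.5029  1.6243  0.6515  1.4638 -2.1326]
[ 237  172   88   88 5977]
shift cm [ 0.9417 -4.5188 -8.1323] turn deg [-0.1315  0.2326  0.0237] q [-0.1167  0.3554 -0.5042  1.6228  0.6515  1.4639 -2.1327]
(array([0.561 , 0.0108, 0.1667]), np.float64(0.04657840165895677))
(array([0.5623, 0.0109]), np.float64(0.04857461379200512))
172 259 237 324 5977
171 260 241 329 6176
```

Call:
arm_command(plan=[[8.5,[0.27,-1.07,-2.58],[0,0,0]],[8.5,[0.25,-1.3,-2.3],[0,0,0]],[8.5,[0.2,-1,-1.8],[0,0,0]],[8.5,[0.1,-0.55,-1],[0,0,0]],[8.5,[0.07,-0.35,-0.6],[0,0,0]],[8.5,[0,0,0],[0,0,0]],[8.5,[0,0,0],[0,0,0]]])

```text
time: 16.3
eef_pos: [0.5545, 0.0441, 0.1311]
tool_rot: [2.607, 0.277, 0.079]
contact_force: [-0.5, 0.8, 0.4]
grip_width: 0.0853
gripper_force: 0.0
```

```bash
python3 - <<'E'
from g import *
W,w=wshot(10); rep(seat+.0734*a-.0033*np.array([.18,-.847,.5]))
m=mask(w); n,l,st,c=cv2.connectedComponentsWithStats(m); i=[k for k in range(1,n) if st[k,4]>400]; print(st[i],c[i])
E
```

```text
16.3 [0.5545 0.0441 0.1311] [2.6068 0.2772 0.0793] [-0.0719  0.4188 -0.4671  1.738   0.7143  1.2902 -2.1768]
shift cm [ 0.0132 -0.1391  0.0607] turn deg [-0.1189  0.1974 -0.174 ] q [-0.0721  0.4188 -0.4671  1.7381  0.7144  1.2901 -2.1768]
[[  220   208   141   138 14995]
 [  428   232   111    72  5073]] [[290.2023 278.0914]
 [487.6146 262.8147]]
```

View pics/w10.png

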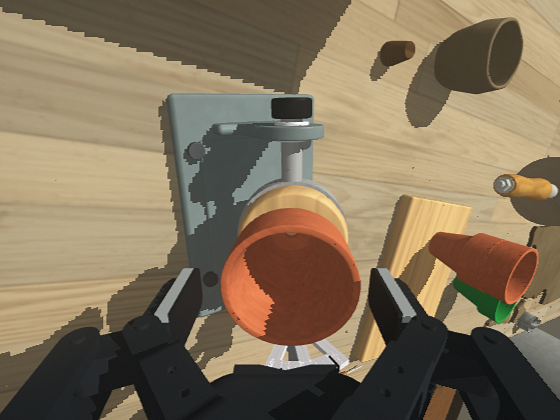

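The rim spans columns 220–361, centre 290, against a jaw centre of about 285. So the jaws shift about 2 mm along the closing line and 2 mm along tool x, then close.

Call:
arm_command(plan=[[8.5,[0.24,-0.15,0.1],[0,0,0]],[8.5,[0,0,0],[0,0,0]],[6.9,[0,0,0],[0,0,0]],[6.5,[0,0,0],[0,0,0]],[6.2,[0,0,0],[0,0,0]],[6.0,[0,0,0],[0,0,0]],[6.0,[0,0,0],[0,0,0]]])

```text
time: 17.05
eef_pos: [0.5566, 0.0419, 0.1317]
tool_rot: [2.606, 0.277, 0.078]
contact_force: [-1.5, 0.8, 5.4]
grip_width: 0.066
gripper_force: 66.1
```

```bash
python3 - <<'E'
from g import *
W,w=wshot(11); rep(seat+.0734*a)
m=mask(w); n,l,st,c=cv2.connectedComponentsWithStats(m); i=[k for k in range(1,n) if st[k,4]>400]; print(st[i],c[i])
s=robot.observe(); print(s["contact_force"],s["wrist_torque"],s["grip_width"])
E
```

```text
17.05 [0.5566 0.0419 0.1317] [2.6061 0.2769 0.0785] [-0.0693  0.4208 -0.4652  1.7336  0.7155  1.2909 -2.1716]
shift cm [-0.1442 -0.1981  0.1637] turn deg [-0.0713  0.1669 -0.1466] q [-0.0694  0.4208 -0.4651  1.7337  0.7156  1.2909 -2.1716]
[[  216   211   139   138 14980]
 [  426   233   111    73  5054]] [[285.2902 280.9694]
 [485.4015 264.09  ]]
[-0.99    1.234   5.4261] [ 0.1142  0.1543 -0.0909] 0.06612077667080025
```

Call:
arm_command(plan=[[6.0,[-0.05,0.25,0.43],[0,0,0]],[6.0,[-0.05,0.25,0.43],[0,0,0]],[6.0,[-0.1,0.49,0.87],[0,0,0]],[6.0,[0,0,0],[0,0,0]]])

```text
time: 17.5
eef_pos: [0.5547, 0.053, 0.1496]
tool_rot: [2.607, 0.278, 0.08]
contact_force: [1.9, -0.5, -0.8]
grip_width: 0.0658
gripper_force: 66.7
```

Call:
arm_command(plan=[[6.0,[-0.2,0.98,1.73],[0,0,0]],[6.0,[-0.2,0.98,1.73],[0,0,0]],[6.0,[-0.2,0.98,1.73],[0,0,0]],[6.0,[-0.2,0.98,1.73],[0,0,0]],[6.0,[0,0,3],[0,0,0]],[6.0,[0,0,3],[5.86,1.25,0]],[6.0,[0,0,3],[5.86,1.25,0]],[6.0,[0,0,3],[5.86,1.25,0]],[6.0,[-0.2,-3,0],[5.86,1.25,0]],[6.0,[-0.2,-4,0],[5.86,1.25,0]],[6.0,[-0.2,-4,0],[0,0,0]],[6.0,[-0.2,-4,0],[0,0,0]]])

```text
time: 18.7
eef_pos: [0.5378, -0.0623, 0.3376]
tool_rot: [-3.124, -0.327, -0.004]
contact_force: [-0.0, 0.3, -1.0]
grip_width: 0.0657
gripper_force: 67.3
```

Call:
arm_command(plan=[[6.0,[-0.2,-4,0],[0,0,0]],[6.0,[-0.2,-4,0],[0,0,0]],[6.0,[-0.2,-4,0],[0,0,0]],[6.0,[-0.2,-4,0],[0,0,0]],[6.0,[-0.2,-4,0],[0,0,0]],[6.0,[0,-2,0],[0,0,0]],[6.0,[0,0,0],[0,0,0]],[6.0,[0,0,0],[0,0,0]]])

```text
time: 19.5
eef_pos: [0.5282, -0.2791, 0.3371]
tool_rot: [-3.123, -0.33, -0.003]
contact_force: [0.8, 0.3, -1.8]
grip_width: 0.0659
gripper_force: 67.3
```

```bash
python3 - <<'E'
from f2 import *
s=robot.observe(); T=R.from_rotvec(s["tool_rot"]).as_matrix(); z=-T[:,2]; 
print("tilt",z,"turn to upright deg",np.degrees(np.cross(z,[0,0,1])),"shift cm",(np.array([.5255,-.279,0])-s["eef_pos"])*100)
W,w=wshot(12); m=mask(w); n,l,st,c=cv2.connectedComponentsWithStats(m); i=[k for k in range(1,n) if st[k,4]>400]; print(st[i],c[i])
E
```

```text
tilt [-0.0021 -0.0014  1.    ] turn to upright deg [-0.0798  0.1184  0.    ] shift cm [ -0.2729   0.0127 -33.7107]
19.5 [ 0.5282 -0.2791  0.3371] [-3.123  -0.33   -0.0035] [ 0.6345  0.3154 -0.2732  1.2693  0.0817  1.5665 -0.9863]
[[  208   151   147   215 18434]] [[283.5851 268.4796]]
```

```bash
python3 - <<'E'
from f2 import *
def held(n,tcp,dz,zs,foot=None):
    W,w=wl(n); m,_=comp(mask(w),(300,286)); T=None
    st=np.zeros((420,560),np.uint8)
    for z in zs: st|=sil(W,potpts(.5255,-.279,z))
    def cost(v):
        s=st|sil(W,potpts(v[0],v[1],tcp[2]-dz)); return 1-(s&m).sum()/(s|m).sum()
    r=min((minimize(cost,tcp[:2],method="Nelder-Mead",options=dict(initial_simplex=np.array([tcp[:2],[tcp[0]+g,tcp[1]],[tcp[0],tcp[1]+g]]),xatol=1e-5,fatol=1e-5)) for g in(.004,-.004)),key=lambda r:r.fun)
    d=r.x-tcp[:2]; return d*1000,r.fun
def toolxy(d,rot):
    T=R.from_rotvec(rot).as_matrix(); return T[:2,:2].T@d
for dz in(.0714,.0734,.0754,.0774):
    a=held(5,[.5255,-.2787,.297],dz,[.018]); b=held(12,[.5282,-.2791,.3371],dz,[.018,.046])
    print(dz,toolxy(a[0],[-3.0819,.6054,-.0013]),a[1],toolxy(b[0],[-3.123,-.33,-.0035]),b[1])
E
```

```text
0.0714 [ 0.9102 -1.107 ] 0.06262540923011939 [-1.1376 -1.7181] 0.07534743829081103
0.0734 [ 1.0214 -1.1408] 0.04483651667206212 [-1.798  -1.8566] 0.06540084388185652
0.0754 [-0.6065 -1.3801] 0.030552808000879228 [-2.5523 -1.5902] 0.057090831191088265
0.0774 [-1.8336 -1.2386] 0.041922120961060516 [-3.7507 -1.6409] 0.06951842884046278
```

I've already viewed 11 pictures, one over the limit of 10, so from here I'll work from numbers alone.

```bash
python3 - <<'E'
from f2 import *
for n in(5,11,12):
    W,w=wl(n); m,_=comp(mask(w),(300,286)); print(n,[(r,*(np.nonzero(m[r])[0][[0,-1]]),int(m[r].sum())) for r in range(205,370,8) if m[r].any()])
    # interior rim ellipse from edges: fit ellipse to outer contour below row 260
    c=max(cv2.findContours(m,0,cv2.CHAIN_APPROX_NONE)[0],key=len)[:,0]; 
    c=c[(c[:,1]>270)&(c[:,1]<346)]; print(np.round(cv2.fitEllipse(c.astype(np.float32))[0],1),cv2.fitEllipse(c.astype(np.float32))[1:])
E
```

```text
5 [(205, np.int64(267), np.int64(306), 40), (213, np.int64(254), np.int64(317), 64), (221, np.int64(243), np.int64(328), 86), (229, np.int64(236), np.int64(335), 95), (237, np.int64(231), np.int64(340), 110), (245, np.int64(227), np.int64(343), 117), (253, np.int64(223), np.int64(347), 125), (261, np.int64(219), np.int64(351), 133), (269, np.int64(216), np.int64(354), 139), (277, np.int64(217), np.int64(354), 138), (285, np.int64(218), np.int64(353), 136), (293, np.int64(218), np.int64(352), 135), (301, np.int64(219), np.int64(352), 134), (309, np.int64(223), np.int64(348), 126), (317, np.int64(228), np.int64(343), 116), (325, np.int64(236), np.int64(344), 106), (333, np.int64(246), np.int64(347), 90), (341, np.int64(268), np.int64(348), 53), (349, np.int64(315), np.int64(316), 2)]
[285.4 291.4] ((104.25065612792969, 145.952880859375), 106.18486785888672)
11 [(213, np.int64(267), np.int64(304), 38), (221, np.int64(250), np.int64(321), 72), (229, np.int64(241), np.int64(330), 90), (237, np.int64(235), np.int64(336), 102), (245, np.int64(231), np.int64(341), 111), (253, np.int64(226), 
[... 809 characters left out ...]
(253, np.int64(226), np.int64(343), 118), (261, np.int64(222), np.int64(347), 126), (269, np.int64(218), np.int64(351), 134), (277, np.int64(216), np.int64(353), 138), (285, np.int64(217), np.int64(353), 137), (293, np.int64(218), np.int64(353), 136), (301, np.int64(219), np.int64(352), 134), (309, np.int64(220), np.int64(351), 132), (317, np.int64(216), np.int64(346), 130), (325, np.int64(215), np.int64(344), 119), (333, np.int64(218), np.int64(332), 106), (341, np.int64(208), np.int64(318), 83), (349, np.int64(224), np.int64(310), 26), (357, np.int64(215), np.int64(302), 11), (365, np.int64(231), np.int64(234), 2)]
[286.6 289.2] ((127.32332611083984, 164.4815216064453), 40.862247467041016)
```

Profiles w11 and w12 agree, so the pot did not slip in the grip. It sits about 2 mm towards tool −x compared with the first grasp. I'll correct for that and lower.

Call:
arm_command(plan=[[6.0,[-0.07,0.05,-4],[0,0,0]],[6.0,[0,0,-4],[0,0,0]],[6.0,[0,0,-4],[0,0,0]],[6.0,[0,0,-2],[0,0,0]],[6.0,[0,0,-1.5],[0,0,0]],[6.0,[0,0,-1],[0,0,0]],[6.0,[0,0,-0.5],[0,0,0]],[6.0,[0,0,-0.5],[0,0,0]],[6.0,[0,0,-0.5],[0,0,0]],[6.0,[0,0,0],[0,0,0]]])

```text
time: 20.55
eef_pos: [0.5275, -0.2787, 0.1573]
tool_rot: [-3.124, -0.331, -0.004]
contact_force: [0.5, 0.0, -1.3]
grip_width: 0.0659
gripper_force: 67.3
```

Call:
arm_command(plan=[[6.0,[0,0,-0.3],[0,0,0]],[6.0,[0,0,-0.2],[0,0,0]],[6.0,[0,0,-0.1],[0,0,0]],[6.0,[0,0,-0.1],[0,0,0]],[6.0,[0,0,0],[0,0,0]]])

```text
time: 21.05
eef_pos: [0.5275, -0.2788, 0.1504]
tool_rot: [-3.124, -0.331, -0.004]
contact_force: [-0.2, 0.7, -1.9]
grip_width: 0.0656
gripper_force: 67.3
```

Call:
arm_command(plan=[[6.0,[0,0,-0.1],[0,0,0]],[6.0,[0,0,-0.1],[0,0,0]],[6.0,[0,0,0],[0,0,0]]])

```text
time: 21.35
eef_pos: [0.5275, -0.2788, 0.1483]
tool_rot: [-3.124, -0.331, -0.004]
contact_force: [0.5, -0.2, -0.8]
grip_width: 0.0661
gripper_force: 67.3
```

Call:
arm_command(plan=[[6.0,[0,0,-0.1],[0,0,0]],[6.0,[0,0,0],[0,0,0]]])

```text
time: 21.55
eef_pos: [0.5278, -0.2788, 0.1478]
tool_rot: [-3.124, -0.331, -0.005]
contact_force: [-0.3, -0.5, 0.8]
grip_width: 0.0661
gripper_force: 67.5
```

Call:
arm_command(plan=[[6.0,[0,0,-0.1],[0,0,0]],[6.0,[0,0,0],[0,0,0]]])

```text
time: 21.75
eef_pos: [0.5282, -0.2786, 0.1476]
tool_rot: [3.124, 0.331, 0.006]
contact_force: [-1.8, 1.9, 6.0]
grip_width: 0.0658
gripper_force: 68.1
```

Call:
arm_command(plan=[[7.0,[0,0,0],[0,0,0]],[8.5,[0,0,0],[0,0,0]],[8.5,[0,0,0],[0,0,0]],[8.5,[0,0,1],[0,0,0]],[8.5,[0,0,4],[0,0,0]],[8.5,[0,0,4],[0,0,0]],[8.5,[0,0,4],[0,0,0]],[8.5,[0,0,4],[0,0,0]],[8.5,[0,0,4],[0,0,0]],[8.5,[0,0,0],[0,0,0]],[8.5,[0,0,0],[0,0,0]]])

```text
time: 22.85
eef_pos: [0.528, -0.2789, 0.3581]
tool_rot: [3.123, 0.331, 0.008]
contact_force: [-1.1, -0.4, -0.3]
grip_width: 0.0849
gripper_force: 0.0
```

```bash
python3 - <<'E'
from f2 import *
W,w=wshot(13); m=mask(w); n,l,st,c=cv2.connectedComponentsWithStats(m); i=[k for k in range(1,n) if st[k,4]>400]; print(st[i],c[i])
m,_=comp(m,proj(W,(.5255,-.279,.12)))
def cost(v,h): 
    s=sil(W,potpts(v[0],v[1],.018))|sil(W,potpts(v[2],v[3],.046))|sil(W,potpts(v[4],v[5],.018+h)); return 1-(s&m).sum()/(s|m).sum()
for h in(.053,.056,.059,.065):
    x0=[.5255,-.279]*3; r=minimize(cost,x0,args=(h,),method="Nelder-Mead",options=dict(initial_simplex=np.vstack([x0,np.array(x0)+.004*np.eye(6)]),maxiter=500)); print(h,r.x,r.fun)
print("to knob", (np.array([.4602,.0285,.25])-robot.observe()["eef_pos"])*100)
E
```

```text
22.85 [ 0.528  -0.2789  0.3581] [3.1229 0.3307 0.0081] [ 0.6314  0.312  -0.2727  1.2279  0.0816  1.6073 -0.9851]
[[ 255  149   60   65 2962]
 [   0  277   76   85 1041]] [[284.9841 182.1897]
 [ 26.7435 314.0471]]
0.053 [ 0.5248 -0.2796  0.5252 -0.2783  0.5266 -0.2775] 0.009721756620851507
0.056 [ 0.5183 -0.2773  0.5281 -0.2782  0.5276 -0.2772] 0.021847070506454846
0.059 [ 0.5207 -0.2798  0.5279 -0.2778  0.5286 -0.2767] 0.02861842105263157
0.065 [ 0.525  -0.2793  0.5226 -0.2783  0.5305 -0.277 ] 0.04080310880829019
to knob [ -6.7264  30.728  -10.6474]
```

Call:
arm_command(plan=[[7.0,[-0.9,3.9,-1],[0,0,0]],[7.0,[-0.9,3.9,-1],[0,0,0]],[7.0,[-0.9,3.9,-1],[0,0,0]],[7.0,[-0.8,3.8,-1],[0,0,0]],[7.0,[-0.8,3.8,-1],[0,0,0]],[7.0,[-0.8,3.8,-1],[0,0,0]],[7.0,[-0.8,3.8,-1],[0,0,0]],[7.0,[-0.8,3.8,-1],[0,0,0]],[6.0,[0,0,0],[0,0,0]],[6.0,[0,0,0],[0,0,0]]])

```text
time: 23.9
eef_pos: [0.4596, 0.0287, 0.2753]
tool_rot: [-3.124, -0.334, -0.0]
contact_force: [0.8, -0.4, -0.9]
grip_width: 0.0598
gripper_force: 0.0
```

```bash
cat >> f2.py <<'E'
def knob(n,X):
    W,w=wl(n); p=proj(W,X); r0,c0=int(p[0]),int(p[1]); g=cv2.cvtColor(w,cv2.COLOR_RGB2HSV)[...,2]
    y0,x0=max(0,r0-45),max(0,c0-45); m=(g[y0:r0+45,x0:c0+45]<55).astype(np.uint8)
    n_,l,st,c=cv2.connectedComponentsWithStats(m); print("exp",np.round(p)); 
    for k in range(1,n_):
        if st[k,4]>60: print("blob rc",np.round([c[k][1]+y0,c[k][0]+x0],1),st[k][2:])
    return W
E
python3 - <<'E'
from f2 import *
wshot(14); print(robot.look_for("lever_knob","wrist")); W=knob(14,(.4602,.0285,.15))
S=robot.snapshot("scene"); print(robot.look_for("lever_knob","scene"))
E
```

```text
23.9 [0.4596 0.0287 0.2753] [-3.1236 -0.3343 -0.0004] [ 0.3608  0.0364 -0.5019  1.7269  0.0177  1.3825 -1.5016]
[{'point': [97.3, 323.7], 'confidence': 0.69}]
exp [206. 287.]
blob rc [205.8 284.7] [ 26  26 504]
[{'point': [214.7, 296.9], 'confidence': 0.74}, {'point': [305.3, 306.8], 'confidence': 0.67}]
```

Call:
arm_command(plan=[[6.0,[0,0.1,-4],[0,0,0]],[6.0,[0,0,-4],[0,0,0]],[6.0,[0,0,-2.5],[0,0,0]],[6.0,[0,0,-1.3],[0,0,0]],[6.0,[0,0,0],[0,0,0]]])

```text
time: 24.6
eef_pos: [0.4598, 0.0285, 0.1571]
tool_rot: [-3.123, -0.329, 0.0]
contact_force: [0.7, 0.7, -0.2]
grip_width: 0.0597
gripper_force: 0.0
```

Call:
arm_command(plan=[[4.0,[0,0,0],[0,0,0]],[3.0,[0,0,0],[0,0,0]],[2.6,[0,0,0],[0,0,0]],[2.2,[0,0,0],[0,0,0]],[2.0,[0,0,0],[0,0,0]],[2.0,[0,0,0],[0,0,0]]])

```text
time: 25.2
eef_pos: [0.4614, 0.0293, 0.1598]
tool_rot: [3.124, 0.331, 0.008]
contact_force: [-1.5, -1.2, 7.3]
grip_width: 0.0209
gripper_force: 44.3
```

Call:
arm_command(plan=[[2.0,[0.11,-0.53,0.29],[0,0,0]],[2.0,[0.12,-0.55,0.25],[0,0,0]],[2.0,[0.12,-0.57,0.21],[0,0,0]],[2.0,[0.12,-0.57,0.17],[0,0,0]],[2.0,[0.13,-0.6,0.13],[0,0,0]],[2.0,[0,0,0],[0,0,0]],[2.0,[0,0,0],[0,0,0]]])

```text
time: 25.9
eef_pos: [0.468, 0.0028, 0.1716]
tool_rot: [-3.123, -0.334, -0.011]
contact_force: [9.8, 5.6, 10.7]
grip_width: 0.0209
gripper_force: 44.1
```

Call:
arm_command(plan=[[3.0,[0,0,0],[0,0,0]],[5.0,[0,0,0],[0,0,0]],[6.0,[0,0,0],[0,0,0]],[6.0,[0,0,0],[0,0,0]],[6.0,[0,0,1],[0,0,0]],[6.0,[0,0,3],[0,0,0]],[6.0,[0,0,3],[0,0,0]],[6.0,[0,0,4],[0,0,0]],[6.0,[0,0,0],[0,0,0]],[6.0,[0,0,0],[0,0,0]]])

```text
time: 26.9
eef_pos: [0.4671, 0.001, 0.2804]
tool_rot: [3.124, 0.331, 0.008]
contact_force: [-0.4, 0.0, -1.0]
grip_width: 0.0602
gripper_force: 0.0
```

```bash
python3 - <<'E'
from f2 import *
wshot(15)
psi=.215; c=np.array([.5622,.0068,.075]); lean=np.array([-np.sin(psi),np.cos(psi),0]); yv=np.array([np.cos(psi),np.sin(psi),0])
K=lambda t:c-.095*yv+.088*(np.sin(t)*lean+np.cos(t)*np.array([0,0,1]))
W=knob(15,K(np.radians(10)))
for t in(0,5,10,15,20,30): print(t,K(np.radians(t)),np.round(proj(W,K(np.radians(t))),1))
knob(14,K(np.radians(30)))
E
```

```text
26.9 [0.4671 0.001  0.2804] [3.1239 0.3306 0.0082] [ 0.3962  0.0446 -0.4792  1.7077  0.021   1.3891 -1.4463]
exp [210. 286.]
blob rc [209.5 282.7] [ 26  26 518]
0 [ 0.4694 -0.0135  0.163 ] [210.7 303.5]
5 [ 0.4678 -0.006   0.1627] [210.6 294.7]
10 [0.4661 0.0015 0.1617] [210.2 286.1]
15 [0.4645 0.0088 0.16  ] [209.7 277.6]
20 [0.463  0.0159 0.1577] [208.9 269.5]
30 [0.46   0.0295 0.1512] [206.7 254.7]
exp [206. 286.]
blob rc [205.8 284.7] [ 26  26 504]
```

The lever measures about 11–12°, within the 4° tolerance, and the arm is clear of everything. Handing in.

```bash
python3 -c "
from plant import robot
print(robot.close_job())"
```

```text
the job is handed in; nothing more can be done
None
```

I handed in the job: by my measurements both pots are nested fully home on pot_base and the lever stands at about 11°, but the hand-in gave no verdict and I viewed 11 pictures, one over the limit of 10.

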